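# Open the ratchet jaw of the loaf-tin rack

## Robot

A 6-joint arm with a two-finger parallel gripper is mounted at the origin on the work surface. World frame = base frame: x ahead of the robot, y to its left, z up, the work surface at z = 0. Lengths are in m, angles in rad, forces in N, time in s.
With the tool pointing down it reaches from about 0.25 to 0.775 m from the base axis. Payload 4 kg.
Tool frame: the origin (TCP) lies midway between the tips of the shut fingers; the grasp point (between the pads) lies 19 mm behind it (env.grip_point_offset is the distance from the TCP to the grasp point, in m); x points along the fingers, y is the direction in which the jaws open and shut, and the axes are right-handed (so a half turn about x gives the same grasp; the last joint's range is limited). The gripper opens to 94 mm and grips with 3 to 60 N. Pads are 16 mm wide; open, the fingers measure 119 mm over their backs; the gripper's body (75 mm by 177 mm) begins 78 mm behind the grasp point.
Start: joints at [1.042, 0.087, 1.371, -0, 1.684, -0.103], TCP at [0.227, 0.501, 0.206] pointing down, gripper open.
Joint ranges: [-3.1, 3.1], [-0.76, 2.03], [0.27, 2.55], [-1.08, 4.22], [0.17, 2.65], [-2.57, 2.57]. Speed limits (rad/s): [2.79, 2.79, 3.14, 3.14, 3.14, 3.14].

## Interface

Orientations are given as a unit quaternion [x, y, z, w].
In Python, from cell import state, snapshot, ticket, env gives the robot as it stands.
- The arm moves only by the tool carry_out, never from a script. Its argument "deltas" is a list of rows, each a list of 2 entries, a list of its own where there are three numbers: the shift along the world's x, y, z in cm, then the turn, a rotation vector about the world's x, y, z in rad. In form: [[[dx, dy, dz], [rx, ry, rz]], ...]. A call has 1 to 5 rows; each row is the pose to reach, as a shift and turn from the pose commanded when the call began; what a row does not reach only later rows make up. A row lasts 1/8 s, in which the tool goes at most 62.5 mm and 10.7 degrees, less where a joint would pass 70% of its speed; a pose out of reach is approached as far as the arm can. A call with a gripper value outside its range is refused whole. "fingers" is the opening, from -1 (shut) to 1 (fully open), set as the call begins (left out, the last holds). The fingers move at their own pace and stop on an object; "force" is the grip in N (left out, the last holds). Time passes only in rows, so rows that repeat a pose let the fingers close. It gives the time, the measured TCP pose, the force and the opening at its end, in the units of the state.
- state(): the state, without advancing time (a new reading comes with each control period).
- snapshot(name): name is "scene" or "top" or "wrist"; returns a dict with "pixels" (400x640x3 uint8, blue, green, red), "depth" (400x640 float32, m along the optical axis (not along the pixel's ray), 0 where there is no reading), "fx", "fy", "cx", "cy" (pixels), "k1" (the pictures are not rectified: a ray, as slopes to the right and down, at radius r is drawn at 1 + k1 r^2 times it, then the intrinsics apply), "R" (3x3) and "t" (3): a world point X has camera coordinates R X + t. Camera axes: x right, y down, z forward; pixel columns grow to the right and rows downward; lengths in m; the calibration is good to about 2 mm. A picture is of the moment at which its call begins.
- ticket.job_done(): hands the job in, once; it reports no verdict.
The state is a dict: "t": time; "q": joint angles; "joint_velocities": joint speeds; "effort": joint torques, N m; "position": TCP position; "ee_rot": TCP orientation; "wrist_force": force on the tool from outside, world axes, zero at the start; "torque": the same for the moment, N m; "width": opening from 0.0 (shut) to 1.0 (fully open).
Only numpy, scipy, OpenCV 4.12 (cv2) and the standard library are available. Lean on these libraries where they do the work, as an engineer would, in place of code of your own. Each camera call takes 0.05 s, during which the arm holds its last target. There are 200 camera calls.

## Task

Make room for another tin in the loaf-tin rack: press down the red release on the sliding jaw and, keeping it down, push the jaw back along its bar, away from the loaves, until it is fully home against the black end block. Then let the release spring up and move clear. Nothing is to be gripped or lifted: leave the loaf tins and everything else on the bench where they stand.

Things in the scene. Friction and masses are not known exactly. Their poses are not given: they have to be found in the camera images.
- rack: Tin rack fixed to the bench: white deck 160 x 410 mm, 6 mm thick, with two loaf tins, and beside it a dark toothed bar, 20 mm wide, top 40 mm up. Origin on the bench under the bar. y runs along the bar: -y to the steel end plate and the loaves, +y to the black end block (50 mm high, face at y = 213 mm), the way the jaw opens. The deck lies on the -x side; a white jaw plate reaches 170 mm over it.
- jaw (a joint): Sliding jaw's place along the bar in m: 0 closed near the loaves, 0.150 fully home at its stop (tab's back then 2 mm from the end block); grows along rack +y. A ratchet with teeth 10 mm apart blocks opening (up to 12 mm of play) while the release is up; closing is never blocked. With the release held down it slides with about 2.5 N friction and stays where it is left.
- release (a joint): How far the red release pad is pressed down, in m: 0 up, 0.012 at its lower stop. Spring loaded: 2 N to start, 6 N fully down. The ratchet lets go once it is pressed more than about 5 mm and catches again whenever the pad rises. It may start up to about 5 mm down, if its pawl happens to rest on a tooth.
- release_pad (a point): Centre of the top of the red release pad on the jaw: 38 mm across the bar, 48 mm along it, 62 mm above the bench when up. Rides with the jaw, sinks with the pad. It lies between the white jaw plate (44 mm off towards rack -y, 85 mm high) and the black push tab (28 mm off towards rack +y), open above and to both sides.
- push_tab (a point): Top edge, mid-width, of the pad-side face of the black upright push tab on the jaw: 50 mm across the bar, 8 mm thick, top 92 mm above the bench (30 mm above the raised pad). A fingertip that presses the pad and moves along rack +y meets this face and pushes the jaw.
- home_point (a point): A fixed point of the rack: where the centre of the raised release pad's top comes when the jaw is fully home.
- loaf_a: Loose black loaf tin with a loaf, 150 x 72 mm, 78 mm high, on the deck next to the steel end plate. Origin under its centre. Leave it.
- loaf_b: Same tin with a loaf, beside the first, nearer the jaw. Leave it.
- empty_tin: Loose empty black tin, 150 x 72 x 65 mm, on the bench. Leave it.
- salt_jar: Glass jar with steel cap, 60 mm across, 85 mm high. Origin under its centre. Leave it.
- ramekin: White ceramic cup, 76 mm across, 45 mm high. Origin under its centre. Leave it.
- scraper: Dough scraper lying flat, steel blade with wooden grip, about 115 x 130 mm, 18 mm high. Leave it.
- pastry_brush: Pastry brush lying on the bench. Leave it.
- timer: White kitchen timer, 50 x 70 mm, 24 mm high, lying on the bench. Leave it.

How it is judged:
By the outcome, as a careful person would: the job done as asked, in the order asked, and still so for the second after the job is handed in, with the robot touching nothing.
It also fails if it takes over 35 s, if anything falls off the work surface, if the arm or the gripper's body presses on something with over 40 N, if the wrist force passes 120 N, or if a joint passes its speed limit or range.

## Working session

There is one attempt and no reset: what is moved stays moved. The work goes in short steps, Python scripts to look and compute and a tool call to move; the robot and the scene stay as the last step left them, time stands still between calls to the robot, and variables do not carry over. Pictures are saved under pics/ and viewed, about 8 in all and at most 12, crops included, and the job is handed in when it is done.

Besides the shell and the picture viewer there is one more tool, called after ">>>" by a JSON object that holds its "method" and its "body", one argument or row to a line. carry_out: Moves the arm, as the interface text tells. Its arguments: {"type":"object","properties":{"deltas":{"type":"array","items":{"type":"array"}},"fingers":{"type":"number"},"force":{"type":"number"}},"required":["deltas"]}

```bash
mkdir -p pics; cat > h.py <<'E'
import numpy as np, cv2
from cell import state, snapshot, ticket, env
def pts(s):
    h,w=s["depth"].shape; v,u=np.mgrid[0:h,0:w].astype(float)
    x=(u-s["cx"])/s["fx"]; y=(v-s["cy"])/s["fy"]; a,b=x.copy(),y.copy()
    for _ in range(8):
        r=1+s["k1"]*(a*a+b*b); a,b=x/r,y/r
    d=s["depth"]; C=np.stack([a*d,b*d,d],-1)
    P=(C-np.array(s["t"]))@np.array(s["R"]); P[d==0]=np.nan
    return P
def red(s):
    hsv=cv2.cvtColor(s["pixels"],cv2.COLOR_BGR2HSV)
    return (((hsv[...,0]<8)|(hsv[...,0]>172))&(hsv[...,1]>150)&(hsv[...,2]>70)).astype(np.uint8)
E
python3 - <<'E'
from h import *
for n in ["top","scene"]:
    s=snapshot(n); cv2.imwrite(f"pics/{n}1.png",s["pixels"]); P=pts(s)
    k,l,st,c=cv2.connectedComponentsWithStats(red(s))
    for i in range(1,k):
        if st[i,4]>25: print(n,st[i],c[i],np.nanmedian(P[l==i],0), np.nanmin(P[l==i],0),np.nanmax(P[l==i],0))
print(state())
E
```

```text
top [324 175  16  15 175] [331.78857143 181.89714286] [ 0.58893607 -0.02838899  0.06111699] [ 0.56797174 -0.05084613  0.03978161] [ 0.61098887 -0.00336029  0.06793977]
scene [288 216  14  14 115] [294.39130435 222.17391304] [ 0.59297264 -0.03433009  0.06263956] [ 0.56935201 -0.05134139  0.04440967] [ 0.61263082 -0.01110621  0.06761841]
{'t': 0.1, 'q': array([ 1.04188799e+00,  8.78614563e-02,  1.37208385e+00, -2.27918767e-05,
        1.68360310e+00, -1.03112956e-01]), 'joint_velocities': array([-0.00065598, -0.00340685, -0.0016041 ,  0.00104104,  0.00199714,
        0.00075907]), 'effort': array([ 1.95327026e-03, -3.41253519e+01, -3.03299904e+01,  7.20081129e-02,
        3.04259802e-02, -1.21955600e-04]), 'position': array([0.22694299, 0.50045508, 0.20444174]), 'ee_rot': array([ 0.14874784,  0.69134902, -0.15006727,  0.69093446]), 'wrist_force': array([ 0.10915575, -0.89476315,  0.19669565]), 'torque': array([-0.04147672, -0.03423402, -0.0127965 ]), 'width': 0.9986985686635028}
```

View pics/top1.png

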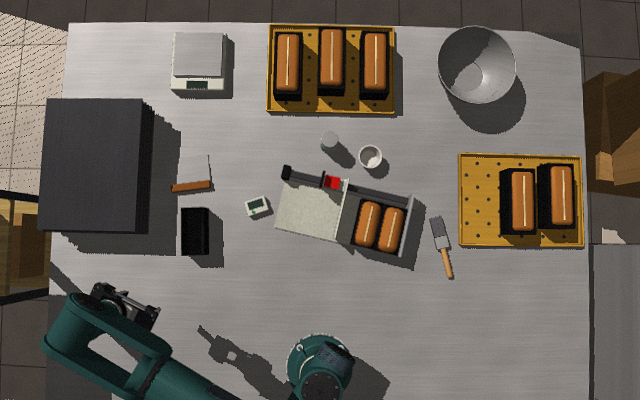

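View pics/scene1.png

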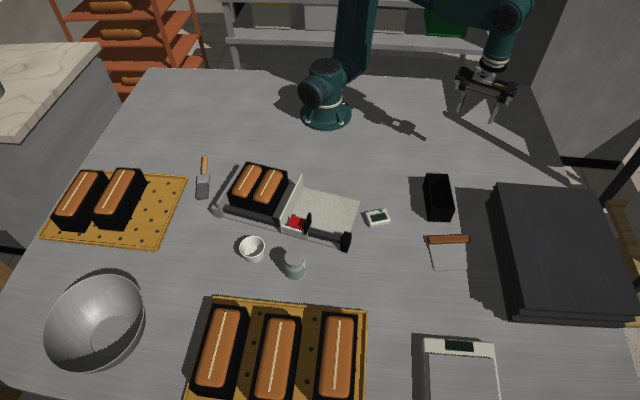

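The top view shows the red pad at (332,182), the tab at (322,180), the end block at (287,172) and the bar running to (412,195). The jar at (330,140) and the ramekin at (370,157) are nearby. The scene view agrees, with the pad at (294,222). Next I'll get the bar direction.

```bash
python3 - <<'E'
from h import *
from scipy.spatial.transform import Rotation as R
s=snapshot("top"); P=pts(s); g=s["pixels"].max(2)
v,u=np.mgrid[0:400,0:640]
roi=(u>270)&(u<425)&(v>160)&(v<215)
m=roi&(P[...,2]>.034)&(P[...,2]<.044)&(g<110)
Q=P[m][:,:2].astype(np.float32); l=cv2.fitLine(Q,cv2.DIST_HUBER,0,.01,.01).ravel(); 
d=l[:2]*np.sign(l[1]); print("bar",len(Q),d,np.degrees(np.arctan2(-d[0],d[1])),l[2:])
b=roi&(P[...,2]>.044)&(P[...,2]<.06)&(g<60)&(u<300); print("block",b.sum(),np.nanmedian(P[b],0),P[b].min(0),P[b].max(0))
w=roi&(P[...,2]>.075); Q=P[w]; print("tall",len(Q)); 
pad=np.array([.589,-.029]); n=np.array([d[1],-d[0]])
print("offset of pad from bar", (pad-l[2:])@n, "block along", (P[b][:,:2]-pad)@d)
T=R.from_quat(state()["ee_rot"]).as_matrix(); print(T.round(3))
c=s["pixels"][150:270,260:430]; cv2.imwrite("pics/crop1.png",cv2.resize(c,None,fx=4.5,fy=4.5,interpolation=cv2.INTER_CUBIC))
E
```

```text
bar 543 [0.21497704 0.9766191 ] -12.414179 [ 0.5755059  -0.08956996]
block 107 [0.61920194 0.11751673 0.04821254] [0.59644402 0.07597602 0.04406012] [0.64183868 0.13314065 0.05535399]
tall 405
offset of pad from bar 0.00015743258744817953 block along [0.16061366 0.15813782 0.15464454 0.1605469  0.15452745 0.15133843
 0.14803951 0.14429166 0.16296642 0.15981168 0.15651733 0.15345296
 0.14974078 0.1474664  0.1445439  0.14095965 0.16215403 0.15863333
 0.15600427 0.1525106  0.1495234  0.14617208 0.143551   0.14061135
 0.16069563 0.15795886 0.15527484 0.1515719  0.148828   0.14594384
 0.14233209 0.13975719 0.15983143 0.15708151 0.15076726 0.14799991
 0.14474268 0.14183031 0.13895305 0.16303598 0.15902057 0.15651497
 0.15323218 0.15026279 0.14705038 0.14378912 0.14135401 0.16201272
 0.15827968 0.15580875 0.15281134 0.1496385  0.14648416 0.14299026
 0.14043746 0.1252133  0.16105179 0.1578212  0.15454314 0.15208797
 0.14842231 0.14562695 0.1427853  0.13961181 0.16025688 0.15715573
 0.15433131 0.15082529 0.14808262 0.14523578 0.1419356  0.13901757
 0.15918954 0.15672162 0.15322679 0.1497623  0.14707392 0.14399692
 0.14116945 0.13218598 0.16188989 0.1588454  0.15578008 0.15304416
 0.14942683 0.14665929 0.14342702 0.14058318 0.12213174 0.10955175
 0.16144274 0.15768027 0.15428194 0.15187085 0.14885022 0.14546533
 0.14263392 0.13944859 0.10585733 0.15755672 0.15461377 0.1508921
 0.1481135  0.14513541 0.14147865 0.1390516  0.14073675]
[[-0.001  0.413  0.911]
 [-0.001  0.911 -0.413]
 [-1.    -0.002 -0.   ]]
```

View pics/crop1.png

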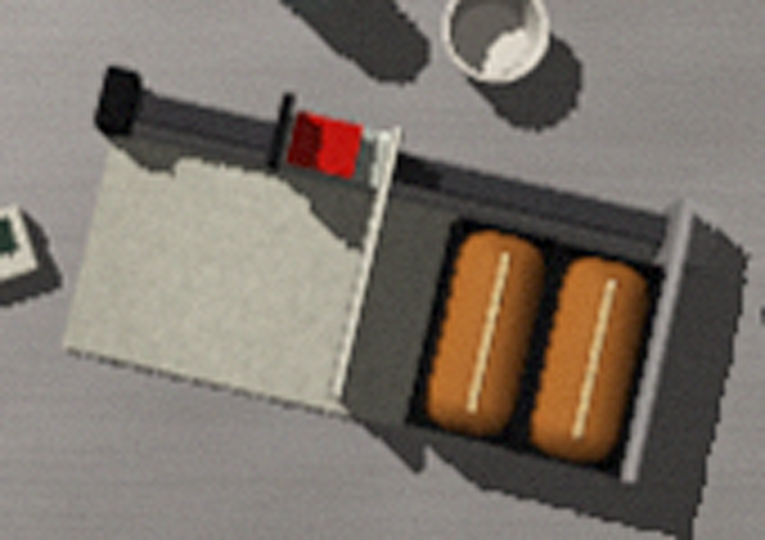

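The bar direction in the world frame is (0.215, 0.977). The pad is near (0.590, -0.028) and about 100 mm short of home. Moving above the pad with the fingers shut.

>>> {"method": "carry_out", "body": {
  "deltas": [
    [[3.5, -5, 0], [0, 0, 0.1]],
    [[7, -10, 0], [0, 0, 0.21]],
    [[10.5, -15, 0], [0, 0, 0.21]],
    [[14, -20, 0], [0, 0, 0.21]],
    [[17.5, -25, 0], [0, 0, 0.21]]
  ],
  "fingers": -1,
  "force": 40
}}

```text
t: 0.78
position: [0.4028, 0.2492, 0.2053]
ee_rot: [0.076, 0.703, -0.076, 0.703]
wrist_force: [1.1, 0.3, 0.1]
width: 0.505
```

>>> {"method": "carry_out", "body": {
  "deltas": [
    [[3.5, -5, 0], [0, 0, 0]],
    [[7, -10, 0], [0, 0, 0]],
    [[10.5, -15, 0], [0, 0, 0]],
    [[14, -20, 0], [0, 0, 0]],
    [[17.5, -25, 0], [0, 0, 0]]
  ]
}}

```text
t: 1.4
position: [0.5779, -0.0009, 0.2052]
ee_rot: [0.076, 0.703, -0.076, 0.703]
wrist_force: [-0.1, -0.3, -0.5]
width: 0.005
```

>>> {"method": "carry_out", "body": {
  "deltas": [
    [[1.4, -2.8, -2], [0, 0, 0]],
    [[1.4, -2.8, -4], [0, 0, 0]],
    [[1.4, -2.8, -6], [0, 0, 0]],
    [[1.4, -2.8, -6], [0, 0, 0]],
    [[1.4, -2.8, -6], [0, 0, 0]]
  ]
}}

```text
t: 2.02
position: [0.5915, -0.027, 0.1462]
ee_rot: [0.076, 0.703, -0.076, 0.703]
wrist_force: [0.2, 0.1, 0.7]
width: 0.003
```

```bash
python3 - <<'E'
from h import *
o=[]
for n in ["wrist","scene"]:
    s=snapshot(n); P=pts(s); m=red(s); k,l,st,c=cv2.connectedComponentsWithStats(m)
    i=1+st[1:,4].argmax(); Q=P[l==i]; r=cv2.minAreaRect(Q[:,:2][~np.isnan(Q[:,0])].astype(np.float32))
    print(n,st[i],c[i],np.nanmedian(Q,0),r)
    o.append(s["pixels"] if n=="wrist" else cv2.resize(s["pixels"][120:280,180:436],(640,400)))
cv2.imwrite("pics/w1.png",cv2.resize(np.vstack(o),(480,600)))
x=state(); print(x["t"],x["position"],x["ee_rot"],x["wrist_force"],x["width"])
E
```

```text
wrist [ 293  182   47   36 1642] [315.92448234 199.49451888] [ 0.589796   -0.02654167  0.06241647] ((0.5902817845344543, -0.026459431275725365), (0.04606088250875473, 0.03723682835698128), 78.0287857055664)
scene [288 216  17  14 148] [295.80405405 222.23648649] [ 0.59252765 -0.02977347  0.06217424] ((0.5902371406555176, -0.02827034704387188), (0.042298898100852966, 0.03832266107201576), 77.52815246582031)
2.125 [ 0.59184371 -0.02699769  0.14691355] [ 0.07604195  0.70217997 -0.07603555  0.70383202] [0.32537302 0.18731577 0.29152228] 0.00527361704223296
```

View pics/w1.png

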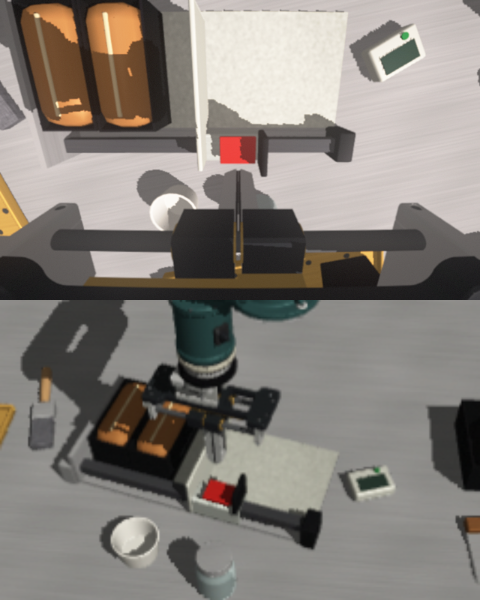

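The wrist view shows the pad (240,150 in the composite) raised, centred at (0.590, -0.0265), with the shut fingers over it and clear of the plate and tab. Pressing down, slightly towards the tab.

>>> {"method": "carry_out", "body": {
  "deltas": [
    [[0.0, 0.5, -2.5], [0, 0, 0]],
    [[0.0, 0.5, -5], [0, 0, 0]],
    [[0.0, 0.5, -7.5], [0, 0, 0]],
    [[0.0, 0.5, -8.6], [0, 0, 0]],
    [[0.0, 0.5, -9.4], [0, 0, 0]]
  ]
}}

```text
t: 2.75
position: [0.5912, -0.0219, 0.0525]
ee_rot: [0.076, 0.703, -0.076, 0.703]
wrist_force: [-3.3, 0.8, 4.6]
width: 0.005
```

>>> {"method": "carry_out", "body": {
  "deltas": [
    [[0, 0, 0], [0, 0, 0]],
    [[0, 0, 0], [0, 0, 0]]
  ]
}}

```text
t: 3.0
position: [0.5917, -0.0221, 0.053]
ee_rot: [0.076, 0.702, -0.076, 0.704]
wrist_force: [-3.5, 0.5, 4.1]
width: 0.003
```

>>> {"method": "carry_out", "body": {
  "deltas": [
    [[0.13, 0.6, -0.1], [0, 0, 0]],
    [[0.32, 1.5, -0.1], [0, 0, 0]],
    [[0.55, 2.5, -0.1], [0, 0, 0]],
    [[0.77, 3.5, -0.1], [0, 0, 0]],
    [[0.99, 4.5, -0.1], [0, 0, 0]]
  ]
}}

```text
t: 3.62
position: [0.6025, 0.0231, 0.0514]
ee_rot: [0.076, 0.702, -0.076, 0.704]
wrist_force: [-0.7, -3.1, 5.0]
width: 0.005
```

>>> {"method": "carry_out", "body": {
  "deltas": [
    [[0.22, 1, 0], [0, 0, 0]],
    [[0.44, 2, 0], [0, 0, 0]],
    [[0.66, 3, 0], [0, 0, 0]],
    [[0.88, 4, 0], [0, 0, 0]],
    [[1.1, 5, 0], [0, 0, 0]]
  ]
}}

```text
t: 4.25
position: [0.6134, 0.0732, 0.0513]
ee_rot: [0.076, 0.702, -0.076, 0.704]
wrist_force: [0.4, -2.6, 4.8]
width: 0.003
```

```bash
python3 - <<'E'
from h import *
s=snapshot("wrist"); top=snapshot("scene")
cv2.imwrite("pics/w2.png",cv2.resize(np.vstack([s["pixels"],cv2.resize(top["pixels"][120:280,180:436],(640,400))]),(480,600)))
x=state(); print(x["t"],x["position"],x["wrist_force"])
E
```

```text
4.35 [0.61371361 0.07474144 0.05140686] [0.25128867 0.50438014 5.03677516]
```

View pics/w2.png

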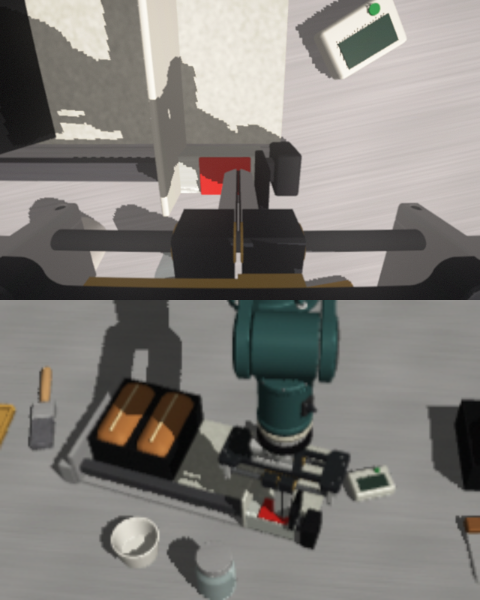

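The jaw has come along: the tab (262,178) is now just short of the end block (287,168) with the pad still down. Finishing slowly while watching the force.

>>> {"method": "carry_out", "body": {
  "deltas": [
    [[0.07, 0.3, 0], [0, 0, 0]],
    [[0.13, 0.6, 0], [0, 0, 0]],
    [[0.19, 0.9, 0], [0, 0, 0]],
    [[0.19, 0.9, 0], [0, 0, 0]]
  ]
}}

```text
t: 4.85
position: [0.6154, 0.0826, 0.0514]
ee_rot: [0.076, 0.702, -0.076, 0.704]
wrist_force: [0.0, -2.2, 4.1]
width: 0.003
```

>>> {"method": "carry_out", "body": {
  "deltas": [
    [[0.04, 0.2, 0], [0, 0, 0]],
    [[0.09, 0.4, 0], [0, 0, 0]],
    [[0.09, 0.4, 0], [0, 0, 0]]
  ]
}}

```text
t: 5.22
position: [0.6158, 0.0857, 0.0512]
ee_rot: [0.076, 0.702, -0.076, 0.704]
wrist_force: [-1.5, -3.4, 5.2]
width: 0.005
```

>>> {"method": "carry_out", "body": {
  "deltas": [
    [[0.04, 0.2, 0], [0, 0, 0]],
    [[0.07, 0.3, 0], [0, 0, 0]],
    [[0.07, 0.3, 0], [0, 0, 0]]
  ]
}}

```text
t: 5.6
position: [0.6158, 0.0857, 0.0513]
ee_rot: [0.074, 0.703, -0.079, 0.703]
wrist_force: [-2.1, -9.8, 7.1]
width: 0.002
```

>>> {"method": "carry_out", "body": {
  "deltas": [
    [[0.04, 0.2, 0], [0, 0, 0]],
    [[0.07, 0.3, 0], [0, 0, 0]],
    [[0.07, 0.3, 0], [0, 0, 0]]
  ]
}}

```text
t: 5.98
position: [0.6157, 0.0856, 0.0513]
ee_rot: [0.073, 0.703, -0.081, 0.703]
wrist_force: [-5.3, -16.6, 8.7]
width: 0.005
```

The jaw is stopped hard: y stays at 0.0857 while the push force rises to 17 N, at the expected 110 mm of tip travel. Easing off the push, then lifting straight up.

>>> {"method": "carry_out", "body": {
  "deltas": [
    [[-0.06, -0.3, 0], [0, 0, 0]],
    [[-0.11, -0.5, 0], [0, 0, 0]],
    [[-0.11, -0.5, 0.4], [0, 0, 0]],
    [[-0.11, -0.5, 1], [0, 0, 0]],
    [[-0.11, -0.5, 1.8], [0, 0, 0]]
  ]
}}

```text
t: 6.6
position: [0.6141, 0.0863, 0.0665]
ee_rot: [0.075, 0.704, -0.077, 0.702]
wrist_force: [-0.2, -4.7, -3.7]
width: 0.005
```

>>> {"method": "carry_out", "body": {
  "deltas": [
    [[-0.06, -0.3, 2.5], [0, 0, 0]],
    [[-0.06, -0.3, 6], [0, 0, 0]],
    [[-0.06, -0.3, 11], [0, 0, 0]],
    [[-3, -0.3, 15], [0, 0, 0]],
    [[-8, -0.3, 17], [0, 0, 0]]
  ]
}}

```text
t: 7.22
position: [0.536, 0.0857, 0.2404]
ee_rot: [0.077, 0.702, -0.074, 0.704]
wrist_force: [-0.4, 0.2, 0.7]
width: 0.004
```

>>> {"method": "carry_out", "body": {
  "deltas": [
    [[-5, 5, 1], [0, 0, 0]],
    [[-10, 9, 1], [0, 0, 0]],
    [[-10, 9, 1], [0, 0, 0]],
    [[-10, 9, 1], [0, 0, 0]]
  ]
}}

```text
t: 7.72
position: [0.4349, 0.175, 0.2483]
ee_rot: [0.076, 0.703, -0.075, 0.703]
wrist_force: [-0.1, 0.1, -1.1]
width: 0.006
```

```bash
python3 - <<'E'
from h import *
d=np.array([.2079,.9781]); o=[]
for n in ["top","scene"]:
    s=snapshot(n); P=pts(s); m=red(s); k,l,st,c=cv2.connectedComponentsWithStats(m)
    i=1+st[1:,4].argmax(); Q=P[l==i]; r=cv2.minAreaRect(Q[:,:2][~np.isnan(Q[:,0])].astype(np.float32))
    print(n,st[i],np.nanmedian(Q,0),r,"travel",(np.array(r[0])-[.5903,-.0265])@d)
    y,x=c[i][1],c[i][0]; y=int(y)-50;x=int(x)-70
    o.append(cv2.resize(s["pixels"][y:y+100,x:x+160],(480,300),interpolation=cv2.INTER_CUBIC))
cv2.imwrite("pics/f.png",np.vstack(o)); x=state(); print(x["t"],x["position"],x["wrist_force"])
E
```

```text
top [293 168  16  14 172] [0.61029055 0.06971933 0.061198  ] ((0.610870361328125, 0.07110796123743057), (0.0484795942902565, 0.035027824342250824), 78.83802032470703) travel 0.09974692500644801
scene [320 224  15  14 121] [0.61388831 0.06357142 0.06250668] ((0.6103290915489197, 0.06785210967063904), (0.043178267776966095, 0.037559159100055695), 75.53791809082031) travel 0.09644984660187243
7.825 [0.43588924 0.17380085 0.2479216 ] [ 0.44659234  0.3267385  -0.19845511]
```

View pics/f.png

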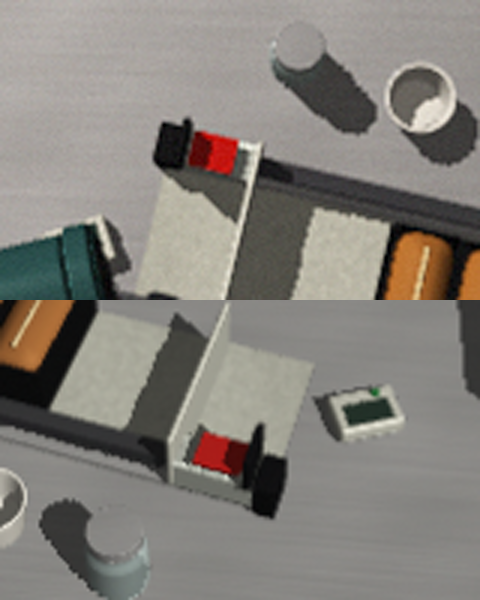

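Both views show the tab against the end block, the pad up at z ≈ 0.062, and the arm clear. The loaves, jar, ramekin and timer that are in view haven't moved.

```bash
python3 -c "
from cell import ticket
print(ticket.job_done())"
```

```text
the job is handed in; nothing more can be done
None
```

The jaw is fully home against the black end block, the release has sprung back up, and the arm is clear. I handed the job in at about 8 s of the 35 s allowed.

- **Push:** With the fingers shut, I pressed the release about 11 mm down and pushed the jaw along its bar until it stopped. At the stop the tip stayed at y = 0.0857 while the push force rose to about 17 N. The tip had travelled 110 mm, as planned. I then eased off, lifted straight up and moved away.
- **Final check:** The pad top is back at about 62 mm and the tab sits against the end block. The loaves, jar, ramekin and timer looked unmoved. The other loose items were not in the last close-up views, but the arm touched only the pad and the tab.
- **Disagreement:** The top camera puts the jaw's travel at 99.7 mm and the scene camera at 96.4 mm, against about 100 mm expected. The tab's shadow side blurs the pad's outline in the scene view, so I went by the hard stop and the picture.

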